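# Free the shutter of a stalled tube reader

## Robot

A 6-joint arm with a two-finger parallel gripper is mounted at the origin on the work surface. World frame = base frame: x ahead of the robot, y to its left, z up, the work surface at z = 0. Lengths are in mm, angles in degrees, forces in N, time in s.
With the tool pointing down it reaches from about 350 to 725 mm from the base axis. Payload 6 kg.
Tool frame: the origin (TCP) lies on the mounting face of the last link; the fingertips stand 173 mm ahead of it and the grasp point (between the pads) lies 155 mm ahead of it; x points along the fingers, y is the direction in which the jaws open and shut, and the axes are right-handed (so a half turn about x gives the same grasp; the last joint's range is limited). The gripper opens to 85 mm and grips with 20 to 120 N. Pads are 22 mm wide; open, the fingers measure 114 mm over their backs; the gripper's body (76 mm by 85 mm) begins 54 mm behind the grasp point. The pads swing forward as they close: fully open they stand 13 mm farther back than shut.
Start: joints at [83.749, 2.303, 4.859, 0, -92.561, -19.12], TCP at [257.056, 542.14, 404.661] pointing down, gripper open.
Joint ranges: [-146.85, 146.85], [-73.84, 115.35], [-62.03, 85.46], [-188.31, 113.3], [-161.28, -10.13], [-171.36, 171.36]. Speed limits (degrees/s): [147.25, 147.25, 172.46, 180, 180, 180].

## Interface

Orientations are given as [roll, pitch, yaw] about the fixed x, y, z axes, in that order (R = Rz(yaw) Ry(pitch) Rx(roll)).
In Python, from station import readout, imaging, manip gives the robot as it stands. The module is installed in compiled form; this text tells all that it offers.
- The arm moves only by the tool jog_arm, never from a script. Its arguments are lists of equal length, an entry for each row: "fingers": the gripper's target within -1 to 1 (fully open at 1, half-way at 0, shut at -1); "linear": the shift along the tool's x, y, z in mm, a list of three; "spin": the turn about the tool's x in rad. A call has exactly 5 rows; each row is the pose to reach, as a shift and turn from the pose commanded when the call began, along the tool's axes at that moment; what a row does not reach only later rows make up. A row lasts 1/8 s, in which the tool goes at most 62.5 mm and 10.7 degrees, less where a joint would pass 70% of its speed; a pose out of reach is approached as far as the arm can. A call with a gripper value outside its range is refused whole. The fingers move at their own pace and stop on an object; "squeeze" is the grip in N (left out, the last holds). Time passes only in rows, so rows that repeat a pose let the fingers close, or fill a call up. It gives the time, the measured TCP pose, the force and the opening at its end, in the units of the state.
- readout.observe(): the state, without advancing time (a new reading comes with each control period).
- imaging.read_camera(name): name is "scene" or "top" or "wrist"; returns the picture (384x512x3 uint8, red, green, blue); there is no depth.
- imaging.camera_model(name): a dict with "fx", "fy", "cx", "cy" (pixels), "rvec" (rotation vector, rad) and "tvec" (3), from world to camera coordinates, as OpenCV has them; the wrist camera has in their place "tool_from_camera" (4x4, takes a point from camera to tool coordinates, whose origin is the TCP and whose axes are the tool frame's). Camera axes: x right, y down, z forward; pixel columns grow to the right and rows downward; lengths in mm; the calibration is good to about 2 mm. A picture is of the moment at which its call begins: read the wrist's pose just before it. camera_model takes no time and is no camera call.
- manip.sign_off(): hands the job in, once; it reports no verdict.
The state is a dict: "time": time; "qpos": joint angles; "dq": joint speeds; "effort": joint torques, N m; "tool_pos": TCP position; "tcp_rot": TCP orientation; "ft_force": force on the tool from outside, world axes, zero at the start; "wrist_torque": the same for the moment, N m; "opening": finger opening in mm.
Only numpy, scipy, OpenCV 4.12 (cv2) and the standard library are available. Lean on these libraries where they do the work, as an engineer would, in place of code of your own. Each camera call takes 0.05 s, during which the arm holds its last target. There are 200 camera calls.

## Task

The tube reader has lost power with samples locked inside. Take the red-handled release rod, feel with its tip along the black channel in the reader's sloping front until it drops into the hidden release hole and, holding the rod square to the panel, push the latch in fully and stand the rod upright in its holder again; then pull the stiff orange shutter towards the front until its front edge is level with the green marker, and no further. Leave the other things on the bench where they stand.

Things in the scene. Friction and masses are not known exactly. Their poses are not given: they have to be found in the camera images.
- reader: white bench tube reader, fixed, 250 mm deep (x) by 240 mm wide (y). Origin: centre of its footprint on the bench; -x is its front (roughly to the robot), z up; yaw varies. Its grey front panel slopes 28 degrees from level, from x -125, z 45 mm up to x -35, z 93 mm: a tool square to it is tilted 28 degrees from vertical, its upper end towards the robot. Behind it is a flat deck at z 93 mm.
- channel (a point): middle of the floor of the black channel in the sloping panel, which runs level along reader y: 90 mm long, 11 wide, 4 deep. Axes as the reader's. Somewhere in its floor, centred up to 28 mm to either side of this point, is the release hole, equally black, 10 mm long (y) and as wide as the channel; the latch plunger's black end lies 8 mm down in it.
- release (a joint): latch plunger behind the hole: 0 = out (shutter locked), 0.012 m = fully in. It moves square to the panel, resists with about 6 N of friction and stays where it is pushed. The shutter is freed at about 0.009 m; fully in means more than 0.0105 m. The value does not tell where the hole is.
- rod_grip (a point): release rod, loose, about 60 g: a red handle 14 x 14 mm square, 50 mm long, above a round-ended steel shaft 7 mm thick, 70 mm long. This point: centre of the handle, 95 mm from the tip. z runs from tip to handle, x and y are square to the handle's flat sides. It starts upright in the holder, handle resting on the holder's top.
- rod_tip (a point): very end of the release rod's steel tip (same axes)
- holder: grey block, fixed, 50 x 50 mm and 80 mm high, with an 11 mm square hole, 76 mm deep, down the middle of its top for the rod's shaft. Origin: centre of its underside. It stands to the left or the right of the reader, a wooden pen block on the other side.
- holder_top (a point): centre of the mouth of the holder's hole, 80 mm above the bench. When the rod is home its handle's underside rests on this face, so that its tip is 70 mm below and its handle centre 25 mm above this point.
- shutter (a joint): shutter: 0 = shut, grows (m) as it slides along the reader's -x, to 0.078 at its end stop. About 8 N of sliding friction, and it stays where it is left. Locked (1 to 2 mm of play) until the release is in.
- shutter_grip (a point): where to grip the shutter's handle, an upright black fin 10 mm thick (reader x), 50 mm wide (y), 37 mm high on the 5 mm thick orange plate (plate top 98 mm above the bench). The point is on the fin's centre line, 118 mm above the bench, 17 mm behind the shutter's front edge; the fin's top is 17 mm higher. Axes as the reader's.
- shutter_edge (a point): left end (reader +y) of the orange shutter's front edge, on its top face; moves with the shutter. Axes as the reader's.
- mark: green marker, fixed on the deck just left of the shutter's path: a bar 4 mm wide (reader x), 36 mm long (reader y), 5 mm high. Origin: centre of its underside. The shutter is right when shutter_edge has the same reader-x as this point; from shut that is 38 to 60 mm of travel.
Mind the look-alikes: they are no part of the job. What is shaped like the part that bears rod_grip but turquoise is not meant.

How it is judged (in metres and radians):
On the way, in this order (a step that is already met when the one before it is completed fails the run):
1. the latch is pushed fully in with the rod's tip, the rod tilted at least 20 degrees as the panel asks (value of joint release above 0.0105 m and distance between rod_tip and channel below 0.045 m and angle between rod_grip's own z axis and vertical above 0.35 rad), for 0.1 s.
2. the rod stands in its holder again (horizontal distance between each of rod_tip, rod_grip and holder_top below 0.007 m and z of rod_grip in the frame of holder_top between 0.015 and 0.03 m and angle between rod_grip's own z axis and vertical below 0.1 rad), for 0.1 s.
3. the shutter's front edge is at the green marker (x of shutter_edge in the frame of mark between -0.005 and 0.005 m), for 0.2 s.
At the end, for the whole second after the job is handed in: The release is fully in (over 10.5 mm), the shutter stands still with its front edge within 5 mm of the green marker, and the rod stands still and upright (within 0.1 rad) in its holder, its handle down on the holder's top (within 5 mm) and within 7 mm of the hole's centre (all of step 2 and all of step 3 and value of joint release above 0.0105 m and velocity of joint shutter between -0.005 and 0.005 m/s and linear speed of rod below 0.02 m/s); the robot touches nothing.
It fails at once if the shutter is pulled more than 10 mm past the marker (x of shutter_edge in the frame of mark below -0.01 m).
It fails at once if a bystander (bottle, beaker, tip box, sharps bin, jar, tube rack) is shifted by more than 30 mm or knocked over (distance of any of reagent, beaker, tipbox, sharps, jar, rack1, rack2 from where it was at the start of the episode above 0.03 m or angle between any of reagent, beaker, tipbox, sharps, jar, rack1, rack2's own z axis and vertical above 0.5 rad).
It also fails if it takes over 72 s, if anything falls off the work surface, if the arm or the gripper's body presses on something with over 40 N, if the wrist force passes 120 N, or if a joint passes its speed limit or range.

## Working session

There is one attempt and no reset: what is moved stays moved. The work goes in short steps, Python scripts to look and compute and a tool call to move; the robot and the scene stay as the last step left them, time stands still between calls to the robot, and variables do not carry over. Pictures are saved under pics/ and viewed, about 8 in all and at most 12, crops included, and the job is handed in when it is done.

Besides the shell and the picture viewer there is one more tool, called after "Call:" by a JSON object that holds its "op" and its "data". jog_arm: Moves the arm, as the interface text tells. Its arguments: {"type":"object","properties":{"fingers":{"type":"array","items":{"type":"number"}},"linear":{"type":"array","items":{"type":"array","items":{"type":"number"}}},"spin":{"type":"array","items":{"type":"number"}},"squeeze":{"type":"number"}},"required":["fingers","linear","spin"]}

```bash
mkdir -p pics; python3 - <<'E'
from station import readout, imaging
import cv2,numpy as np
s=readout.observe(); print(s)
for n in ["scene","top","wrist"]:
    im=imaging.read_camera(n); np.save(f'pics/{n}0.npy',im); cv2.imwrite(f'pics/{n}0.png',cv2.cvtColor(im,cv2.COLOR_RGB2BGR)); print(n,imaging.camera_model(n))
a=[cv2.imread(f'pics/{n}0.png') for n in ["scene","top"]]
cv2.imwrite('pics/both0.png',cv2.resize(np.vstack(a),(800,1200))[:,:] ) 
E
```

```text
{'time': 0.0, 'qpos': array([ 8.37506682e+01,  2.33802748e+00,  4.80232042e+00, -2.75904183e-02,
       -9.25610611e+01, -1.91192359e+01]), 'dq': array([ 0.00606443, -0.03055043, -0.08985536,  0.00129165,  0.02060423,
       -0.03481889]), 'effort': array([-1.35472851e-04, -3.68194771e+01,  3.47419703e+01,  6.93260998e+00,
       -5.23558076e-03, -8.43353291e-06]), 'tool_pos': array([256.9610883 , 542.16536983, 403.6812475 ]), 'tcp_rot': array([  93.21930724,   89.8993827 , -112.14805082]), 'ft_force': array([ 0.82098972, -1.08779051,  0.10665036]), 'wrist_torque': array([-0.03317598, -0.02673761, -0.03458474]), 'opening': 85.2834436109332}
scene {'fx': 390.5854850653642, 'fy': 390.5854850653642, 'cx': 249.80887552093748, 'cy': 197.05254077985737, 'rvec': array([ 2.11995675,  0.62879238, -0.31528022]), 'tvec': array([-469.91720896, -123.14482603, 1155.46204475])}
top {'fx': 360.22765071668044, 'fy': 360.22765071668044, 'cx': 255.73482655783152, 'cy': 191.38162243855598, 'rvec': array([ 2.13596274, -2.17968116,  0.03706686]), 'tvec': array([ 15.67095939, 555.15997845, 820.40089965])}
wrist {'fx': 298.6753343571312, 'fy': 298.6753343571312, 'cx': 253.25661158914167, 'cy': 195.21019843525858, 'tool_from_camera': array([[ 1.34150584e-03, -3.11719607e-01,  9.50173188e-01,
         2.96722801e+01],
       [ 9.99999099e-01,  3.65149472e-04, -1.29205960e-03,
        -7.18884310e-02],
       [ 5.58050716e-05,  9.50174065e-01,  3.11719816e-01,
        -8.02384106e+01],
       [ 0.00000000e+00,  0.00000000e+00,  0.00000000e+00,
         1.00000000e+00]])}
```

View pics/top0.png

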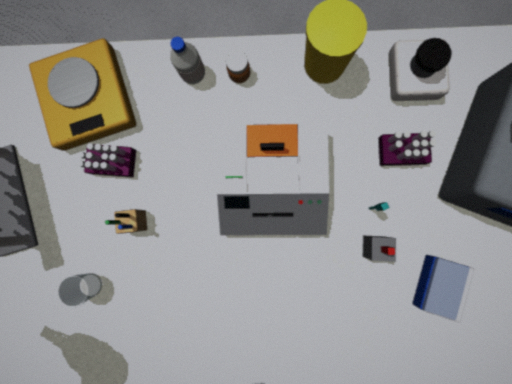

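View pics/scene0.png

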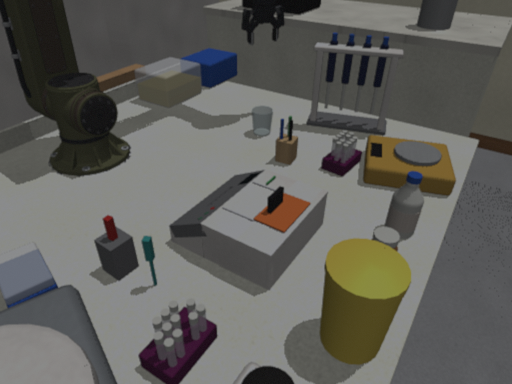

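Top view: the reader's front faces down (towards the robot). The black channel is at about (273,215), the fin at (272,147) and the green mark at (234,178). The look-alikes are the red handle, at top (390,251) / scene (111,228), standing in the grey holder, and the turquoise tool, at top (380,207) / scene (149,248). I choose the red one and check it in a close crop.

```bash
python3 - <<'E'
import cv2
a=cv2.imread('pics/top0.png')[112:272,205:425]
cv2.imwrite('pics/crop1.png',cv2.resize(a,None,fx=3.6,fy=3.6,interpolation=cv2.INTER_CUBIC))
E
```

```text
(no output)
```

View pics/crop1.png

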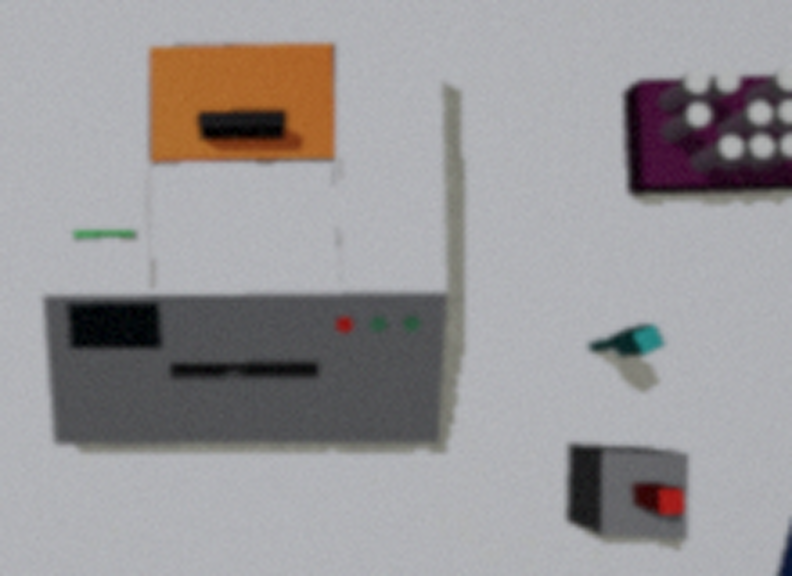

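The crop confirms the red handle in the grey holder, with its top at crop (671,501). The turquoise one stands apart. I convert the measured pixels to positions next.

```bash
cat > h.py <<'E'
import numpy as np,cv2
from scipy.spatial.transform import Rotation as R
from station import readout,imaging
def cam(n,s=None):
    m=imaging.camera_model(n)
    K=(m['fx'],m['fy'],m['cx'],m['cy'])
    if 'rvec' in m:
        Rw=cv2.Rodrigues(m['rvec'])[0].T; return K,Rw,-Rw@m['tvec']
    T=m['tool_from_camera']; Rt=R.from_euler('xyz',s['tcp_rot'],degrees=True).as_matrix()
    return K,Rt@T[:3,:3],s['tool_pos']+Rt@T[:3,3]
def ray(c,u,v):
    K,Rw,o=c; return o,Rw@np.array([(u-K[2])/K[0],(v-K[3])/K[1],1])
def atz(c,u,v,z):
    o,d=ray(c,u,v); return o+d*(z-o[2])/d[2]
def proj(c,p):
    K,Rw,o=c; q=Rw.T@(np.asarray(p)-o); return np.array([K[0]*q[0]/q[2]+K[2],K[1]*q[1]/q[2]+K[3]])
E
python3 - <<'E'
from h import *
np.set_printoptions(precision=1,suppress=True)
c=cam('top')
f=lambda u,v,z:atz(c,205+u/3.6-.36,112+v/3.6-.36,z)
for n,u,v,z in [('TL',45,297,93),('TR',446,294,93),('BL',55,441,45),('BR',441,443,45),('ch',244,370,67),('chL',171,371,67),('chR',318,369,67),('markL',74,235,98),('markR',136,234,98),('edgeL',150,161,98),('edgeR',334,159,98),('plateback',150,46,98),('finTL',198,112,135),('finTR',285,112,135),('finTR',285,128,135),
 ('h1',602,446,80),('h2',687,455,80),('h3',686,540,80),('h4',602,532,80),('hand',671,501,130),('handR',684,501,130),('turq',650,340,110)]: print(n,f(u,v,z))
print(c[2])
E
```

```text
TL [545.5  84.5  93. ]
TR [ 542.1 -153.4   93. ]
BL [458.1  86.4  45. ]
BR [ 452.9 -154.6   45. ]
ch [500.1 -33.4  67. ]
chL [500.3  11.3  67. ]
chR [499.8 -78.5  67. ]
markL [581.8  66.   98. ]
markR [581.5  28.9  98. ]
edgeL [625.2  19.9  98. ]
edgeR [623.5 -89.5  98. ]
plateback [695.1  18.7  98. ]
finTL [646.  -10.5 135. ]
finTR [644.5 -59.9 135. ]
finTR [635.4 -59.7 135. ]
h1 [ 451.  -243.7   80. ]
h2 [ 445.  -292.8   80. ]
h3 [ 395.6 -289.8   80. ]
h4 [ 400.9 -241.5   80. ]
hand [ 422.7 -266.3  130. ]
handR [ 422.6 -273.4  130. ]
turq [ 512.1 -265.3  110. ]
[487.2 -33.8 862. ]
```

```bash
python3 - <<'E'
from h import *
np.set_printoptions(precision=2,suppress=True,linewidth=150)
s=readout.observe()
print(R.from_euler('xyz',s['tcp_rot'],degrees=True).as_matrix())
g=np.load('pics/top0.npy').astype(int).sum(2)
print(g[208:222,248:298:1][3:10])
im=imaging.read_camera('wrist')
E
```

```text
[[-0.   -0.43 -0.9 ]
 [-0.   -0.9   0.43]
 [-1.    0.   -0.  ]]
[[249 250 242 245 241 244 238 240 241 244 236 232 231 244 246 249 237 243 241 245 247 243 240 251 250 231 237 216 228 229 218 226 225 227 239 222
  238 215 224 229 230 227 227 233 220 226 243 240 249 244]
 [251 254 238 249 221 203 208 207 192 210 206 217 191 201 206 197 208 198 209 208 213 196 205 212 207 186 168 162 166 158 174 177 162 169 160 167
  176 163 164 170 169 161 172 170 184 204 236 238 245 246]
 [247 251 242 238 170 114  98  89  94 104 105  95  99 106 103  96 109  95  95  92 115 113 105 109  93 101  78  79  85  79  89  90  88  88  77  89
   85  84  67  72  78  74  78  79 101 180 215 241 245 239]
 [246 245 243 224 146  73  45  31  33  48  40  41  37  40  26  27  51  36  42  55  74  81  91  82  69  61  40  39  36  40  26  44  31  57  43  30
   51  42  48  43  43  29  45  41  71 166 217 250 244 253]
 [245 247 242 221 158  88  75  64  62  60  67  71  63  71  53  64  41  57  61  89 126 147 151 117  90  74  51  59  61  65  65  73  70  72  53  68
   67  66  65  65  68  65  64  68  86 172 226 244 237 243]
 [247 249 231 233 181 131 120 122 121 126 127 137 129 121 129 126 126 119 145 154 173 185 164 174 153 137 135 130 132 134 136 139 125 139 126 136
  133 135 128 134 132 126 131 131 153 190 240 244 246 243]
 [244 247 237 234 220 200 193 197 202 194 203 202 203 187 198 200 202 193 195 198 227 218 227 219 204 207 212 210 208 204 222 212 215 217 210 200
  205 212 207 210 214 215 212 214 216 234 240 252 255 260]]
```

```bash
cat >> h.py <<'E'
def plan(p,yaw=None):
    "shift (tool mm) and spin (rad) to bring the TCP to p with tool y at world angle yaw (deg)"
    s=readout.observe(); M=R.from_euler('xyz',s['tcp_rot'],degrees=True).as_matrix()
    y0=np.degrees(np.arctan2(M[1,1],M[0,1])); sp=0 if yaw is None else -np.radians((yaw-y0+180)%360-180)
    print('t',round(s['time'],2),'tcp',s['tool_pos'].round(1),'yaw',round(y0,1),'F',s['ft_force'].round(1),'open',round(s['opening'],1),'q6',s['qpos'][5].round(0))
    print('shift',(M.T@(np.array(p)-s['tool_pos'])).round(1),'spin',round(sp,3))
E
python3 -c "
from h import *
plan((423,-266.5,365),-95)"
```

```text
t 0.2 tcp [257.  542.2 404.1] yaw -115.4 F [-0.1  0.6  0.7] open 85.5 q6 -19.0
shift [  39.8  659.5 -496.5] spin -0.356
```

Call:
{"op": "jog_arm", "data": {"fingers": [1, 1, 1, 1, 1], "linear": [[0, 48, -36], [0, 96, -72], [0, 144, -108], [0, 192, -144], [0, 240, -180]], "spin": [0, 0, 0, 0, 0], "squeeze": 20}}

```text
time: 0.82
tool_pos: [316.8, 246.2, 404.7]
tcp_rot: [-97.6, 90.0, 57.0]
ft_force: [0.6, -1.4, 1.1]
opening: 85.2
```

Call:
{"op": "jog_arm", "data": {"fingers": [1, 1, 1, 1, 1], "linear": [[0, 48, -36], [0, 96, -72], [0, 144, -108], [0, 192, -144], [0, 240, -180]], "spin": [0, 0, 0, 0, 0]}}

```text
time: 1.45
tool_pos: [376.3, -47.8, 405.1]
tcp_rot: [-129.5, 89.9, 25.2]
ft_force: [1.3, 0.8, 0.8]
opening: 85.5
```

Call:
{"op": "jog_arm", "data": {"fingers": [1, 1, 1, 1, 1], "linear": [[10, 48, -36], [20, 96, -72], [30, 144, -108], [40, 179, -136], [40, 179, -136]], "spin": [-0.1, -0.2, -0.3, -0.356, -0.356]}}

```text
time: 2.08
tool_pos: [422.7, -268.2, 362.4]
tcp_rot: [-6.8, 89.7, 168.0]
ft_force: [0.0, 1.0, -0.0]
opening: 85.6
```

```bash
python3 - <<'E'
from h import *
plan((423,-266.5,365),-95)
s=readout.observe(); im=imaging.read_camera('wrist'); cv2.imwrite('pics/w1.png',cv2.cvtColor(im,cv2.COLOR_RGB2BGR))
c=cam('wrist',s)
print(proj(c,(423,-267,130)),proj(c,(423,-267,80)),proj(c,(423,-267,30)))
E
```

```text
t 2.08 tcp [ 422.7 -268.2  362.4] yaw -95.2 F [ 0.  1. -0.] open 85.6 q6 94.0
shift [-2.6 -1.7 -0.2] spin -0.004
[252.08217623 211.63616403] [252.40972896 190.88516341] [252.63769194 176.44333624]
```

View pics/w1.png

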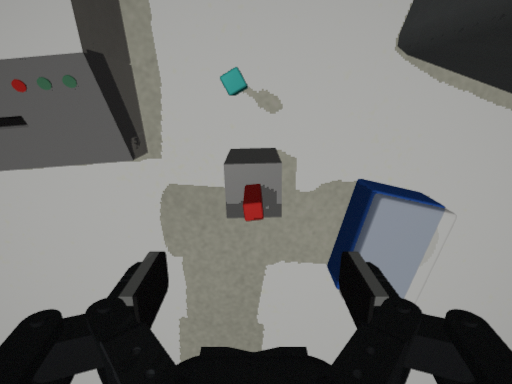

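The red handle's top is at (253,211), against a prediction of (252,212). The holder is square to the jaws. I measure the handle's twist in code.

```bash
python3 - <<'E'
from h import *
a=cv2.imread('pics/w1.png').astype(int)[180:235,230:280]
for t in (150,180,200):
    m=((a[...,2]>t)&(a[...,1]<90)).astype(np.uint8); p=cv2.findNonZero(m)
    if p is not None: print(t,m.sum(),cv2.minAreaRect(p))
print(a[18:42:2,10:38:2,2])
E
```

```text
150 226 ((22.669231414794922, 31.353845596313477), (14.512063026428223, 16.37258529663086), 82.87498474121094)
[[112 110  75  74  75  75  74  74  75  75  67  64  72  73]
 [109 102  77  77  74  74  76  75  71  75  65  65  72  72]
 [ 97  72  76  75  78  85  90  96 100 113  99  62  73  72]
 [ 73  78 128 141 147 150 150 153 155 157 151  58  73  72]
 [ 72  91 155 161 161 160 160 160 160 159 155  68  71  86]
 [ 73  76 152 161 160 160 160 160 159 160 156  97  72 103]
 [ 72  71 150 159 159 159 159 159 160 158 155 113  72  73]
 [ 73  73 145 159 159 160 159 159 158 158 158 118  72  70]
 [ 72  72 118 160 159 159 159 158 158 158 158 123  72  71]
 [ 72  72  96 159 157 158 158 158 158 158 158 122  77  79]
 [121 118 117 155 157 158 159 109 108 107 106 102 129 133]
 [130 128 130 142 143 132 109 114 120 117 121 127 130 131]]
```

Call:
{"op": "jog_arm", "data": {"fingers": [1, 1, 1, 0.6, 0.2], "linear": [[25, -1, 0], [50, -1, 0], [75, -1, 0], [100, -1, 0], [100, -1, 0]], "spin": [-0.12, -0.12, -0.12, -0.12, -0.12], "squeeze": 20}}

```text
time: 2.75
tool_pos: [422.6, -263.7, 263.6]
tcp_rot: [-23.0, 89.9, 159.0]
ft_force: [0.3, 0.2, 0.3]
opening: 52.3
```

Call:
{"op": "jog_arm", "data": {"fingers": [0, -1, -1, -1, -1], "linear": [[0, 0, 0], [0, 0, 0], [0, 0, 0], [0, 0, 0], [0, 0, 0]], "spin": [0, 0, 0, 0, 0]}}

```text
time: 3.38
tool_pos: [423.2, -265.1, 265.8]
tcp_rot: [140.1, 89.9, -38.0]
ft_force: [0.8, -1.5, 4.9]
opening: 13.5
```

```bash
python3 -c "
from h import *
plan((423,-267.3,260),-91)"
```

```text
t 3.38 tcp [ 423.2 -265.1  265.8] yaw -88.1 F [ 0.8 -1.5  4.9] open 13.5 q6 101.0
shift [5.8 2.2 0.3] spin 0.051
```

Call:
{"op": "jog_arm", "data": {"fingers": [-1, -1, -1, -1, -1], "linear": [[-12, 0, 0], [-25, 0, 0], [-40, 0, 0], [-53, 0, 0], [-53, 0, 0]], "spin": [0, 0, 0, 0, 0]}}

```text
time: 4.0
tool_pos: [423.3, -264.8, 319.6]
tcp_rot: [167.0, 89.8, -11.0]
ft_force: [0.3, -2.4, 1.0]
opening: 13.7
```

```bash
python3 - <<'E'
from h import *
plan((377,-267,319),-91)
s=readout.observe(); c=cam('scene'); im=imaging.read_camera('scene'); cv2.imwrite('pics/s1.png',cv2.cvtColor(im,cv2.COLOR_RGB2BGR))
plan((377,-267,319),-91)
p=s['tool_pos']-[0,0,155]; print(proj(c,p),proj(c,p+[0,0,25]),proj(c,p-[0,0,30]),proj(c,(423,-267,80)))
a=im.astype(int); m=(a[...,0]>70)&(a[...,1]<45)&(a[...,2]<60); m[:,:60]=0; m[:, 200:]=0; m[:120]=0;m[290:]=0
y,x=np.nonzero(m); print(len(x),x.min(),x.max(),y.min(),y.max())
cv2.imwrite('pics/s1c.png',cv2.resize(cv2.imread('pics/s1.png')[120:300,40:240],None,fx=3,fy=3,interpolation=cv2.INTER_CUBIC))
E
```

```text
t 4.0 tcp [ 423.3 -264.8  319.6] yaw -88.1 F [ 0.3 -2.4  1. ] open 13.7 q6 101.0
shift [ 0.4  0.7 46.3] spin 0.051
t 4.05 tcp [ 423.2 -264.8  318.7] yaw -88.1 F [ 0.4 -2.6 -0.2] open 13.7 q6 101.0
shift [-0.4  0.7 46.2] spin 0.051
[104.76753503 201.4530322 ] [101.72922858 189.85288668] [108.24888235 214.74469195] [113.14945104 237.90663043]
6 103 106 191 193
```

View pics/s1c.png

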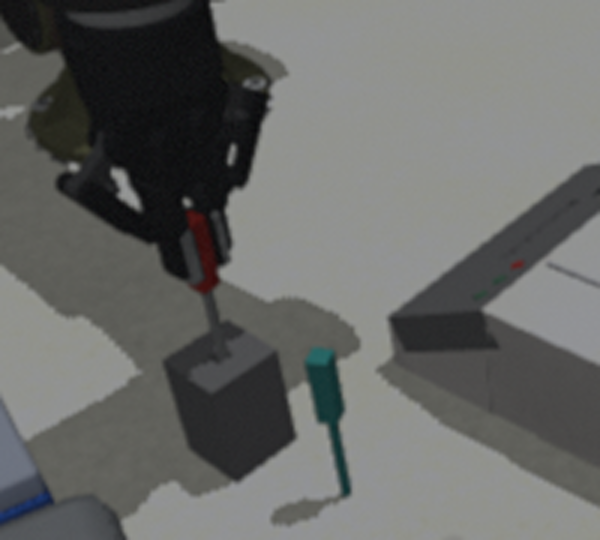

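The rod is gripped on the handle. Its underside is at crop (205,290), and the shaft enters the hole at (222,355), as predicted. Next I pivot the rod about the jaw axis against the hole's mouth.

Call:
{"op": "jog_arm", "data": {"fingers": [-1, -1, -1, -1, -1], "linear": [[0, 2, 0], [0, 2, 6], [0, 2, 12], [0, 2, 18], [0, 2, 24]], "spin": [0, 0, 0, 0, 0]}}

```text
time: 4.68
tool_pos: [398.6, -267.6, 317.8]
tcp_rot: [179.8, 90.0, 1.7]
ft_force: [3.1, -0.7, -1.0]
opening: 14.0
```

Call:
{"op": "jog_arm", "data": {"fingers": [-1, -1, -1, -1, -1], "linear": [[0, 0, 6], [0, 0, 12], [0, 0, 18], [0, 0, 23], [0, 0, 23]], "spin": [0, 0, 0, 0, 0]}}

```text
time: 5.3
tool_pos: [375.6, -268.5, 318.1]
tcp_rot: [60.0, 90.0, -118.1]
ft_force: [0.4, -0.1, 0.8]
opening: 13.7
```

```bash
python3 - <<'E'
from h import *
plan((377,-267,319),-91)
im=imaging.read_camera('scene'); cv2.imwrite('pics/s2.png',cv2.cvtColor(im,cv2.COLOR_RGB2BGR))
im2=imaging.read_camera('wrist'); cv2.imwrite('pics/w2.png',cv2.cvtColor(im2,cv2.COLOR_RGB2BGR))
a=cv2.resize(cv2.imread('pics/s2.png')[150:280,50:180],(585,585),interpolation=cv2.INTER_CUBIC)
cv2.imwrite('pics/s2c.png',a)
E
```

```text
t 5.3 tcp [ 375.6 -268.5  318.1] yaw -88.1 F [ 0.4 -0.1  0.8] open 13.7 q6 102.0
shift [-0.9 -1.5 -1.5] spin 0.05
```

View pics/s2c.png

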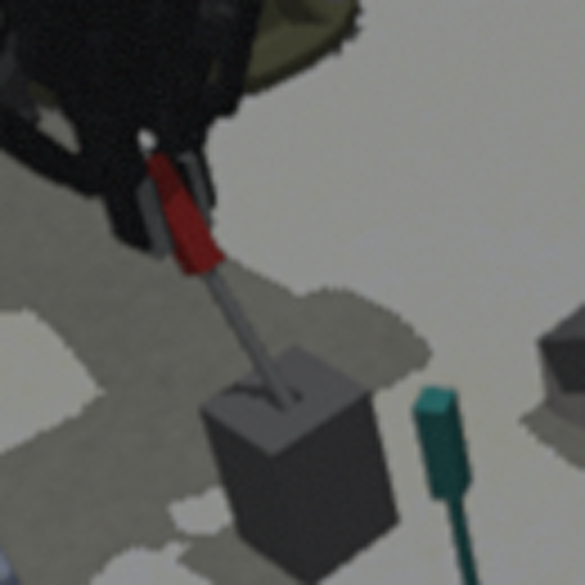

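The rod is tilted: handle bottom at crop (208,270), shaft meeting the mouth at (290,400). I now grip hard, lift clear and measure the tilt.

Call:
{"op": "jog_arm", "data": {"fingers": [-1, -1, -1, -1, -1], "linear": [[0, 0, 0], [0, 0, 0], [-15, 0, 0], [-30, 0, 0], [-45, 0, 0]], "spin": [0, 0, 0, 0, 0], "squeeze": 110}}

```text
time: 6.02
tool_pos: [376.0, -268.4, 364.3]
tcp_rot: [142.0, 90.0, -36.1]
ft_force: [0.1, -0.3, 0.1]
opening: 12.5
```

```bash
python3 - <<'E'
from h import *
s=readout.observe()
plan((377,-267,319),-91)
im=imaging.read_camera('scene'); cv2.imwrite('pics/s3.png',cv2.cvtColor(im,cv2.COLOR_RGB2BGR))
s2=readout.observe(); im2=imaging.read_camera('wrist'); cv2.imwrite('pics/w3.png',cv2.cvtColor(im2,cv2.COLOR_RGB2BGR))
a=cv2.resize(cv2.imread('pics/s3.png')[130:250,50:170],(480,480),interpolation=cv2.INTER_CUBIC)
b=cv2.resize(cv2.imread('pics/w3.png')[80:260,190:310],(320,480),interpolation=cv2.INTER_CUBIC)
cv2.imwrite('pics/b3.png',np.hstack([a,b]))
g=s['tool_pos']-[0,0,155]; c=cam('scene'); w=cam('wrist',s2)
for L in (98,102,106):
  for t in (24,28,32):
    tip=g+L*np.array([np.sin(np.radians(t)),0,-np.cos(np.radians(t))]); print(L,t,((proj(c,tip)-[50,130])*4).round(),((proj(w,tip)-[190,80])*[320/120,480/180]+[480,0]).round())
E
```

```text
t 6.03 tcp [ 376.  -268.4  364.3] yaw -88.1 F [ 0.1 -0.3  0.1] open 12.5 q6 102.0
shift [45.3 -1.4 -1. ] spin 0.051
98 24 [222. 363.] [651. 204.]
98 28 [230. 362.] [652. 184.]
98 32 [237. 361.] [653. 163.]
102 24 [226. 370.] [652. 196.]
102 28 [235. 370.] [652. 175.]
102 32 [242. 369.] [653. 154.]
106 24 [231. 378.] [652. 188.]
106 28 [239. 377.] [653. 166.]
106 32 [247. 376.] [653. 144.]
```

View pics/b3.png

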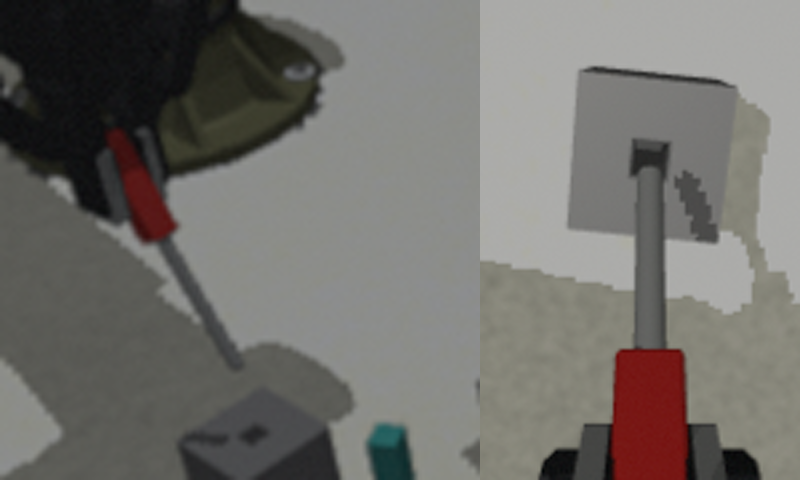

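Tip is at scene crop (237,369) and wrist crop (651,168), giving a tip distance of about 102 mm and a tilt of about 28.5°. I go to the channel.

```bash
python3 - <<'E'
from h import *
plan((445.7,-28,323.3),-91)
s=readout.observe();print(atz(cam('wrist',s),253.75,137.4,80))
E
```

```text
t 6.12 tcp [ 376.2 -268.6  365.4] yaw -88.1 F [ 1.3  0.2 -0.1] open 12.2 q6 102.0
shift [  41.9 -238.2  -77.3] spin 0.051
[ 425.17958137 -267.60341023   80.        ]
```

Call:
{"op": "jog_arm", "data": {"fingers": [-1, -1, -1, -1, -1], "linear": [[0, -50, -16], [0, -100, -32], [0, -150, -48], [0, -200, -64], [0, -238, -77]], "spin": [0.01, 0.02, 0.03, 0.04, 0.05]}}

```text
time: 6.75
tool_pos: [445.2, -26.0, 362.6]
tcp_rot: [-70.7, 90.0, 108.4]
ft_force: [0.6, -0.5, -0.5]
opening: 12.3
```

Call:
{"op": "jog_arm", "data": {"fingers": [-1, -1, -1, -1, -1], "linear": [[10, 0, 0], [20, 0, 0], [30, 0, 0], [41, 0, 0], [41, 0, 0]], "spin": [0, 0, 0, 0, 0]}}

```text
time: 7.38
tool_pos: [444.8, -28.5, 320.6]
tcp_rot: [16.4, 89.9, -164.6]
ft_force: [-0.8, -0.9, -0.6]
opening: 12.6
```

```bash
python3 - <<'E'
from h import *
plan((445.7,-28,323.3),-91)
s=readout.observe(); im2=imaging.read_camera('wrist'); cv2.imwrite('pics/w4.png',cv2.cvtColor(im2,cv2.COLOR_RGB2BGR))
w=cam('wrist',s)
t=s['tool_pos']+[48.7,0,-244.6]; print(t,'tip',(proj(w,t)-[170,60])*4,'chan',[((proj(w,p)-[170,60])*4).round() for p in [(501.4,-33.6,65.5),(501.4+.8,11.4,65.5),(501.4-.8,-78.6,65.5)]])
a=cv2.imread('pics/w4.png')[60:190,170:360].astype(float)
a=255*(a/255)**.5
cv2.imwrite('pics/w4c.png',cv2.resize(a.astype(np.uint8),None,fx=4,fy=4,interpolation=cv2.INTER_CUBIC))
E
```

```text
t 7.38 tcp [444.8 -28.5 320.6] yaw -91.0 F [-0.8 -0.9 -0.6] open 12.6 q6 66.0
shift [-2.8 -0.5 -0.9] spin -0.0
[493.492511   -28.49412285  75.95156454] tip [328.71876138 332.5730592 ] chan [array([356., 281.]), array([113., 281.]), array([599., 281.])]
```

View pics/w4c.png

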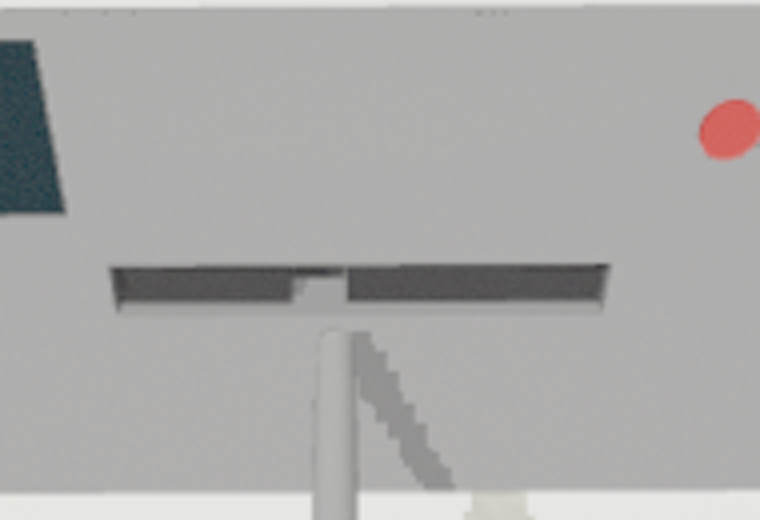

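The picture shows the hole after all. A lit patch at crop u 293–347 in the channel (u 112–608) puts its centre about 7 mm left of the channel's middle. The tip is at (337,332), about 3 mm right of it. I shift and feel in.

Call:
{"op": "jog_arm", "data": {"fingers": [-1, -1, -1, -1, -1], "linear": [[0, -3, 0], [5, -3, -3], [9, -3, -5], [12, -3, -7], [14.5, -3, -8.5]], "spin": [0, 0, 0, 0, 0], "squeeze": 120}}

```text
time: 8.05
tool_pos: [453.8, -25.1, 306.9]
tcp_rot: [37.3, 90.0, -143.7]
ft_force: [-0.0, -0.4, -0.5]
opening: 12.5
```

```bash
python3 - <<'E'
from h import *
plan((445.7,-28,323.3),-91)
s=readout.observe(); im2=imaging.read_camera('wrist'); cv2.imwrite('pics/w5.png',cv2.cvtColor(im2,cv2.COLOR_RGB2BGR))
a=cv2.imread('pics/w5.png')[60:190,170:360].astype(float)
a=255*(a/255)**.5
cv2.imwrite('pics/w5c.png',cv2.resize(a.astype(np.uint8),None,fx=4,fy=4,interpolation=cv2.INTER_CUBIC))
E
```

```text
t 8.05 tcp [453.8 -25.1 306.9] yaw -91.0 F [-0.  -0.4 -0.5] open 12.5 q6 67.0
shift [-16.4   3.    8. ] spin 0.001
```

View pics/w5c.png

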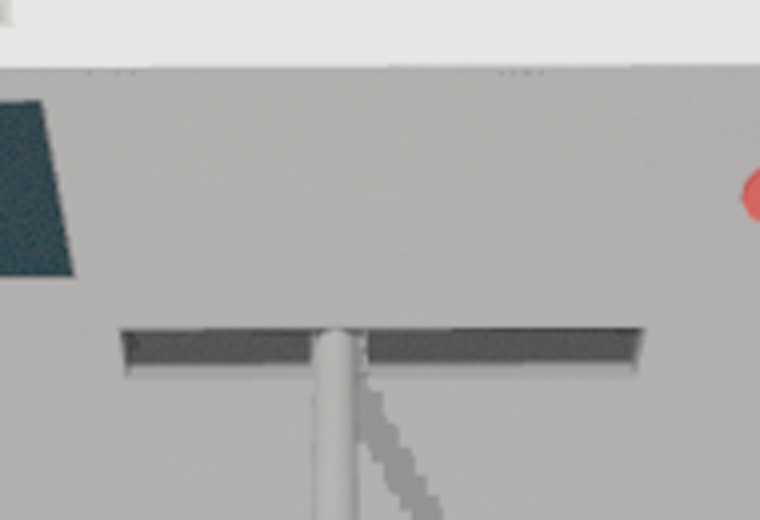

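The rod lies in the hole's slot (hole remainder visible at u 357–368), with no contact force at this depth. I push on along the axis.

Call:
{"op": "jog_arm", "data": {"fingers": [-1, -1, -1, -1, -1], "linear": [[1.8, 0.6, -0.9], [3.5, 0.6, -1.9], [5.3, 0.6, -2.8], [7, 0.6, -3.7], [8.8, 0.6, -4.7]], "spin": [0, 0, 0, 0, 0]}}

```text
time: 8.72
tool_pos: [458.3, -25.9, 298.8]
tcp_rot: [131.4, 90.0, -49.5]
ft_force: [-4.1, 0.7, 4.2]
opening: 12.5
```

Call:
{"op": "jog_arm", "data": {"fingers": [-1, -1, -1, -1, -1], "linear": [[1, 0, -0.5], [1.8, 0, -0.9], [2.7, 0, -1.4], [3.5, 0, -1.9], [3.5, 0, -1.9]], "spin": [0, 0, 0, 0, 0]}}

```text
time: 9.35
tool_pos: [460.3, -25.8, 294.9]
tcp_rot: [125.9, 90.0, -55.1]
ft_force: [-1.4, -0.8, 3.8]
opening: 12.3
```

Call:
{"op": "jog_arm", "data": {"fingers": [-1, -1, -1, -1, -1], "linear": [[1, 0, -0.5], [1.8, 0, -0.9], [2.7, 0, -1.4], [3.5, 0, -1.9], [3.5, 0, -1.9]], "spin": [0, 0, 0, 0, 0]}}

```text
time: 9.98
tool_pos: [462.1, -25.9, 291.7]
tcp_rot: [51.4, 90.0, -129.5]
ft_force: [-5.3, 1.1, 5.7]
opening: 12.6
```

Call:
{"op": "jog_arm", "data": {"fingers": [-1, -1, -1, -1, -1], "linear": [[1, 0, -0.5], [1.8, 0, -0.9], [2.7, 0, -1.4], [3.5, 0, -1.9], [3.5, 0, -1.9]], "spin": [0, 0, 0, 0, 0]}}

```text
time: 10.6
tool_pos: [463.3, -26.1, 291.2]
tcp_rot: [52.7, 89.9, -128.3]
ft_force: [-18.3, 2.8, 24.0]
opening: 12.3
```

Call:
{"op": "jog_arm", "data": {"fingers": [-1, -1, -1, -1, -1], "linear": [[0, 0, 0], [-9, 0, 4.8], [-20, 0, 10.6], [-31, 0, 16.5], [-42, 0, 22.3]], "spin": [0, 0, 0, 0, 0]}}

```text
time: 11.22
tool_pos: [441.4, -25.5, 330.4]
tcp_rot: [34.4, 90.0, -146.5]
ft_force: [-0.2, -0.1, -0.8]
opening: 12.5
```

Call:
{"op": "jog_arm", "data": {"fingers": [-1, -1, -1, -1, -1], "linear": [[-10, 0, 0], [-20, 0, 0], [-30, 0, 0], [-40, 0, 0], [-40, 0, 0]], "spin": [0, 0, 0, 0, 0]}}

```text
time: 11.85
tool_pos: [441.9, -25.5, 370.8]
tcp_rot: [-170.6, 89.9, 8.4]
ft_force: [0.0, -0.6, -1.2]
opening: 12.4
```

```bash
python3 - <<'E'
from h import *
s=readout.observe(); plan((372,-267.5,365),-95)
im2=imaging.read_camera('wrist'); cv2.imwrite('pics/w6.png',cv2.cvtColor(im2,cv2.COLOR_RGB2BGR))
w=cam('wrist',s); g=s['tool_pos']-[0,0,155]
a=cv2.imread('pics/w6.png')[70:220,170:370].astype(float)
cv2.imwrite('pics/w6c.png',cv2.resize((255*(a/255)**.5).astype(np.uint8),None,fx=4,fy=4,interpolation=cv2.INTER_CUBIC))
for L in (98,102):
  for t in (24,28,32): print(L,t,((proj(w,g+L*np.array([np.sin(np.radians(t)),0,-np.cos(np.radians(t))]))-[170,70])*4).round())
E
```

```text
t 11.85 tcp [441.9 -25.5 370.8] yaw -91.0 F [ 0.  -0.6 -1.2] open 12.4 q6 66.0
shift [  5.7 243.1  65.8] spin 0.07
98 24 [331. 345.]
98 28 [330. 314.]
98 32 [329. 283.]
102 24 [331. 333.]
102 28 [330. 301.]
102 32 [329. 269.]
```

View pics/w6c.png

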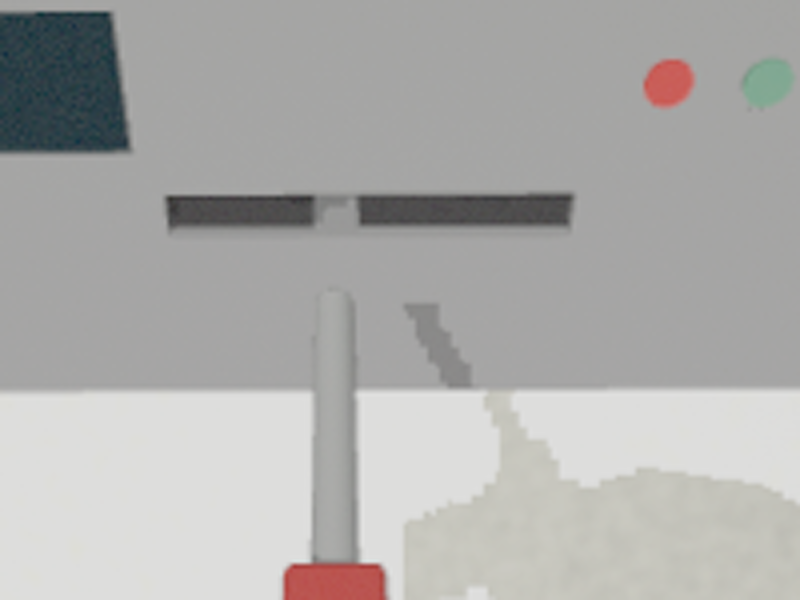

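The tilt is unchanged (tip at crop (336,292)), and the hole patch is at u 315–358. I return to the pose above the holder.

Call:
{"op": "jog_arm", "data": {"fingers": [-1, -1, -1, -1, -1], "linear": [[0, 50, 13], [0, 100, 26], [0, 150, 39], [0, 200, 52], [0, 243, 62]], "spin": [-0.01, -0.02, -0.03, -0.04, -0.05]}}

```text
time: 12.52
tool_pos: [374.8, -269.1, 369.5]
tcp_rot: [-26.2, 90.0, 155.6]
ft_force: [0.8, -0.6, 0.0]
opening: 12.3
```

Call:
{"op": "jog_arm", "data": {"fingers": [-1, -1, -1, -1, -1], "linear": [[5, 0, 0], [10, 0, 0], [15, 0, 0], [20, 0, 0], [20, 0, 0]], "spin": [0, 0, 0, 0, 0]}}

```text
time: 13.15
tool_pos: [375.8, -266.9, 349.5]
tcp_rot: [-17.8, 90.0, 164.1]
ft_force: [-0.2, 0.0, -0.9]
opening: 12.5
```

```bash
python3 - <<'E'
from h import *
s=readout.observe(); plan((376,-268,317),-88.1)
im2=imaging.read_camera('wrist'); cv2.imwrite('pics/w7.png',cv2.cvtColor(im2,cv2.COLOR_RGB2BGR))
w=cam('wrist',s); t=s['tool_pos']+[48.7,0,-244.6]
print(t,'tip',(proj(w,t)-[200,60])*5,'hole',[((proj(w,p)-[200,60])*5).round() for p in [(425.2,-267.6,80),(423.3,-267,80)]])
a=cv2.imread('pics/w7.png')[60:180,200:310]
cv2.imwrite('pics/w7c.png',cv2.resize(a,None,fx=5,fy=5,interpolation=cv2.INTER_CUBIC))
E
```

```text
t 13.15 tcp [ 375.8 -266.9  349.5] yaw -88.0 F [-0.2  0.  -0.9] open 12.5 q6 102.0
shift [32.5  1.1 -0.1] spin 0.001
[ 424.54041194 -266.89385222  104.88219293] tip [279.67985191 417.93699137] hole [array([283., 391.]), array([279., 403.])]
```

View pics/w7c.png

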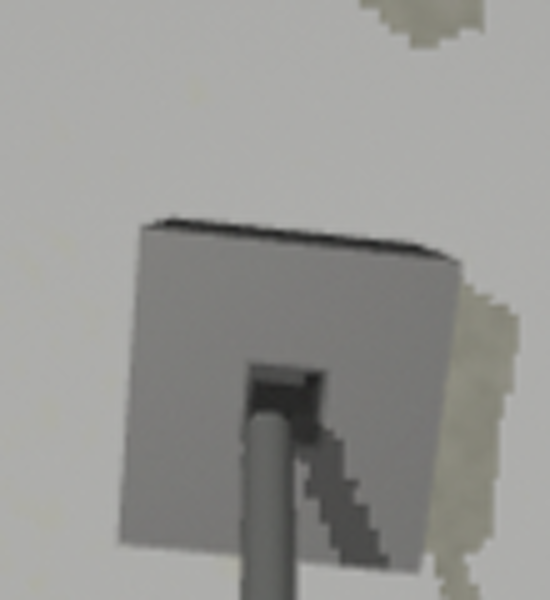

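The hole is centred at crop (284,404) and the tip at (270,415), so I need +2.3 mm in tool y. Then I lower the tip into the mouth.

Call:
{"op": "jog_arm", "data": {"fingers": [-1, -1, -1, -1, -1], "linear": [[0, 2.3, 0], [10, 2.3, 0], [20, 2.3, 0], [27, 2.3, 0], [31, 2.3, 0]], "spin": [0, 0, 0, 0, 0]}}

```text
time: 13.82
tool_pos: [375.7, -269.8, 318.4]
tcp_rot: [19.9, 90.0, -158.2]
ft_force: [0.5, -0.4, 1.3]
opening: 12.3
```

```bash
python3 - <<'E'
from h import *
plan((423.3,-268,318),-88.1)
E
```

```text
t 13.82 tcp [ 375.7 -269.8  318.4] yaw -88.1 F [ 0.5 -0.4  1.3] open 12.3 q6 102.0
shift [  0.3  -0.2 -47.6] spin 0.0
```

Call:
{"op": "jog_arm", "data": {"fingers": [-1, -1, -1, -1, -1], "linear": [[0, 0, 0], [0, 0, 0], [0, 0, -6], [0, 0, -12], [0, 0, -18]], "spin": [0, 0, 0, 0, 0], "squeeze": 20}}

```text
time: 14.45
tool_pos: [392.3, -269.4, 318.2]
tcp_rot: [-4.4, 89.5, 177.5]
ft_force: [-6.9, -2.2, -0.5]
opening: 12.7
```

Call:
{"op": "jog_arm", "data": {"fingers": [-1, -1, -1, -1, -1], "linear": [[0, 0, -6], [0, 0, -12], [0, 0, -18], [0, 0, -24], [0, 0, -30]], "spin": [0, 0, 0, 0, 0]}}

```text
time: 15.08
tool_pos: [422.5, -268.5, 318.3]
tcp_rot: [-1.6, 89.6, -179.8]
ft_force: [-14.5, -0.8, 2.5]
opening: 12.4
```

Call:
{"op": "jog_arm", "data": {"fingers": [-1, -1, -1, -1, -1], "linear": [[0, 0, -1.5], [4, 0, -1.5], [8, 0, -1.5], [12, 0, -1], [16, 0, 0]], "spin": [0, 0, 0, 0, 0]}}

```text
time: 15.7
tool_pos: [422.9, -268.4, 302.8]
tcp_rot: [3.3, 89.7, -174.8]
ft_force: [-5.3, 0.5, 1.6]
opening: 12.5
```

```bash
python3 - <<'E'
from h import *
plan((423.3,-268,265.8),-88.1)
im=imaging.read_camera('scene'); cv2.imwrite('pics/s8.png',cv2.cvtColor(im,cv2.COLOR_RGB2BGR))
cv2.imwrite('pics/s8c.png',cv2.resize(cv2.imread('pics/s8.png')[150:270,60:180],None,fx=4,fy=4,interpolation=cv2.INTER_CUBIC))
E
```

```text
t 15.7 tcp [ 422.9 -268.4  302.8] yaw -88.1 F [-5.3  0.5  1.6] open 12.5 q6 101.0
shift [37.  -0.4 -0.6] spin -0.0
```

View pics/s8c.png

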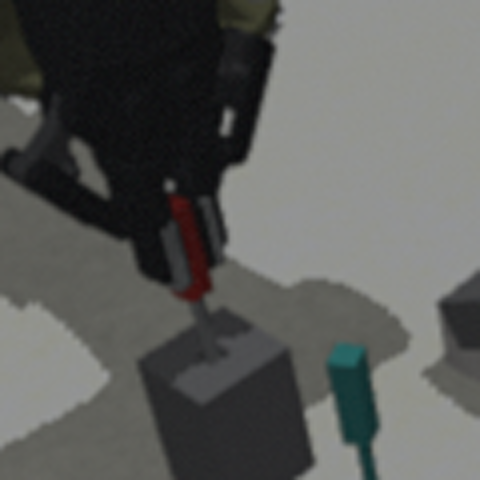

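The rod is nearly upright with its shaft in the hole, entering at crop (208,352). I lower it further, watching the forces (no more pictures to view).

Call:
{"op": "jog_arm", "data": {"fingers": [-1, -1, -1, -1, -1], "linear": [[6, 0, 0], [12, 0, 0], [18, 0, 0], [24, 0, 0], [29, 0, 0]], "spin": [0, 0, 0, 0, 0]}}

```text
time: 16.38
tool_pos: [423.0, -268.3, 273.6]
tcp_rot: [0.7, 89.7, -177.4]
ft_force: [-6.1, 0.2, 3.5]
opening: 12.5
```

Call:
{"op": "jog_arm", "data": {"fingers": [-1, -1, -1, -1, -1], "linear": [[2, 0, 0], [4, 0, 0], [6, 0, 0], [7, 0, 0], [7, 0, 0]], "spin": [0, 0, 0, 0, 0]}}

```text
time: 17.0
tool_pos: [422.9, -268.3, 266.6]
tcp_rot: [-1.1, 89.7, -179.2]
ft_force: [-5.1, 0.5, 1.3]
opening: 12.5
```

Call:
{"op": "jog_arm", "data": {"fingers": [-0.5, -0.2, 0.2, 0.4, 0.4], "linear": [[0, 0, 0], [0, 0, 0], [0, 0, 0], [0, 0, 0], [0, 0, 0]], "spin": [0, 0, 0, 0, 0]}}

```text
time: 17.62
tool_pos: [423.8, -268.1, 267.0]
tcp_rot: [142.9, 90.0, -35.2]
ft_force: [-0.1, -0.8, 0.1]
opening: 59.4
```

Call:
{"op": "jog_arm", "data": {"fingers": [0.4, 0.4, 0.4, 0.4, 0.4], "linear": [[-20, 0, 0], [-40, 0, 0], [-60, 0, 0], [-80, 0, 0], [-98, 0, 0]], "spin": [0, 0, 0, 0, 0]}}

```text
time: 18.25
tool_pos: [423.7, -268.1, 366.3]
tcp_rot: [149.5, 90.0, -28.6]
ft_force: [0.3, 0.2, 0.6]
opening: 59.4
```

```bash
python3 - <<'E'
from h import *
s=readout.observe(); plan((423,-267,365),-95)
im=imaging.read_camera('wrist'); w=cam('wrist',s)
a=im.astype(int)
def top(a):
    m=((a[...,0]>150)&(a[...,1]<90)&(a[...,2]<90)).astype(np.uint8); n,l,st,ce=cv2.connectedComponentsWithStats(m); i=1+st[1:,4].argmax(); return ce[i],st[i]
ce,st=top(a[150:260,200:310]); u,v=ce+[200,150]; print(u,v,st,atz(w,u,v,130))
# red area incl. sides, scene
b=imaging.read_camera('scene').astype(int); m=((b[...,0]>60)&(b[...,0]>2.2*b[...,1])&(b[...,0]>2*b[...,2]))[190:260,80:150]
y,x=np.nonzero(m); print('scene red',x.min()+80,x.max()+80,y.min()+190,y.max()+190,len(x))
b=np.array(cv2.imread('pics/scene0.png')[...,::-1]).astype(int); m=((b[...,0]>60)&(b[...,0]>2.2*b[...,1])&(b[...,0]>2*b[...,2]))[190:260,80:150]
y,x=np.nonzero(m); print('before   ',x.min()+80,x.max()+80,y.min()+190,y.max()+190,len(x))
b=cv2.imread('pics/w1.png')[...,::-1].astype(int);ce,st=top(b[150:260,200:310]);print('w1',ce+[200,150],st)
E
```

```text
t 18.25 tcp [ 423.7 -268.1  366.3] yaw -88.1 F [0.3 0.2 0.6] open 59.4 q6 101.0
shift [ 1.3 -1.2  0.7] spin 0.121
253.28346456692913 213.0984251968504 [ 45  56  17  16 254] [ 422.43974966 -268.07832215  130.        ]
scene red 103 116 216 239 181
before    104 115 216 238 73
w1 [252.39823009 210.92035398] [ 44  54  18  16 226]
```

The rod is home: handle top at (422.4,-268.1) at height 130, same scene extent as at the start. Now the shutter.

```bash
python3 - <<'E'
from h import *
plan((641,-35.3,340),179)
im=imaging.read_camera('top').astype(int); c=cam('top')
r,g,b=im[...,0],im[...,1],im[...,2]
gm=(g>r+25)&(g>b+20); gm[:165]=0; gm[190:]=0; gm[:,:215]=0; gm[:,250:]=0
y,x=np.nonzero(gm); wt=(g-r)[gm]; u,v=np.average(x,weights=wt),np.average(y,weights=wt); print('mark px',u,v,atz(c,u,v,98))
for col in (250,255,260,285,292): 
    p=(r-b)[140:175,col]; k=np.interp(-p.max()/2,-p[p.argmax():],np.arange(p.argmax(),len(p))+140); print(col,k,atz(c,col,k,98))
E
```

```text
t 18.35 tcp [ 423.9 -268.4  367.6] yaw -88.1 F [-0.8 -0.8 -0.2] open 60.0 q6 101.0
shift [  28.  -225.8 -224.6] spin 1.621
mark px 232.86070686070687 176.47037422037423 [582.38732207  49.47505286  98.        ]
250 156.21333333333334 [625.3006165   11.92921412  98.        ]
255 156.0 [625.47555882   1.16917051  98.        ]
260 155.85507246376812 [625.5018828   -9.57485142  98.        ]
285 155.5 [624.83381923 -63.07376697  98.        ]
292 155.45238095238096 [624.53562046 -77.98910178  98.        ]
```

Call:
{"op": "jog_arm", "data": {"fingers": [0.4, 0.4, 0.4, 0.3, 0.2], "linear": [[0, -42, -42], [0, -84, -84], [0, -126, -126], [0, -168, -168], [0, -210, -210]], "spin": [0.18, 0.36, 0.54, 0.72, 0.9], "squeeze": 60}}

```text
time: 19.02
tool_pos: [627.7, -49.6, 363.6]
tcp_rot: [54.1, 89.9, -175.9]
ft_force: [0.0, -0.7, 1.0]
opening: 51.0
```

```bash
python3 -c "
from h import *
plan((641,-35.3,335),179)"
```

```text
t 19.02 tcp [627.7 -49.6 363.6] yaw -140.0 F [ 0.  -0.7  1. ] open 51.0 q6 26.0
shift [ 28.6 -19.4   2.3] spin 0.716
```

Call:
{"op": "jog_arm", "data": {"fingers": [0.2, 0.2, 0.2, 0.2, 0.2], "linear": [[5, -5, 0.5], [10, -10, 1], [18, -15, 2], [28, -19.4, 2.3], [28, -19.4, 2.3]], "spin": [0.18, 0.36, 0.54, 0.71, 0.716]}}

```text
time: 19.65
tool_pos: [639.8, -36.7, 334.5]
tcp_rot: [95.2, 89.8, -175.4]
ft_force: [0.2, -0.0, -0.4]
opening: 51.2
```

```bash
python3 - <<'E'
from h import *
plan((641,-35.3,277),179)
s=readout.observe(); im=imaging.read_camera('wrist'); cv2.imwrite('pics/w9.png',cv2.cvtColor(im,cv2.COLOR_RGB2BGR)); w=cam('wrist',s)
print('fin top corners pred',[proj(w,p).round() for p in [(646,-10,135),(636,-10,135),(645,-60,135),(635,-60,135)]],'edge',proj(w,(625.5,20,98)),proj(w,(624.5,-85,98)),'mark',proj(w,(582.4,49,98)))
h=im.astype(int); r,g,b=h[...,0],h[...,1],h[...,2]
o=(r>b+50)&(r>g+30)
for row in range(100,330,25):
    x=np.nonzero(o[row])[0]; print(row,(x.min(),x.max(),len(x)) if len(x) else None)
k=(h.sum(2)<150)
for row in range(130,300,20):
    x=np.nonzero(k[row,180:340])[0]+180; print(row,(x.min(),x.max(),len(x)) if len(x) else None)
gm=(g>r+25)&(g>b+15); y,x=np.nonzero(gm); print(len(x), x.min() if len(x) else 0,x.max() if len(x) else 0,y.min() if len(x) else 0,y.max() if len(x) else 0)
E
```

```text
t 19.65 tcp [639.8 -36.7 334.5] yaw 179.4 F [ 0.2 -0.  -0.4] open 51.2 q6 -15.0
shift [57.5 -1.4  1.5] spin 0.007
fin top corners pred [array([244., 269.]), array([259., 269.]), array([244., 197.]), array([260., 196.])] edge [271.19814258 276.5193874 ] [273.87581252 145.07404047] mark [322.76470577 306.10214608]
100 None
125 (np.int64(405), np.int64(413), 9)
150 (np.int64(173), np.int64(273), 101)
175 (np.int64(175), np.int64(272), 98)
200 (np.int64(177), np.int64(272), 80)
225 (np.int64(179), np.int64(271), 78)
250 (np.int64(16), np.int64(270), 66)
275 (np.int64(61), np.int64(270), 70)
300 None
325 None
130 None
150 None
170 None
190 (np.int64(242), np.int64(256), 15)
210 (np.int64(241), np.int64(256), 16)
230 (np.int64(241), np.int64(256), 16)
250 (np.int64(196), np.int64(311), 32)
270 (np.int64(189), np.int64(339), 43)
290 (np.int64(180), np.int64(339), 55)
204 409 422 61 105
```

Call:
{"op": "jog_arm", "data": {"fingers": [0.2, 0.2, 0.2, 0.2, 0.2], "linear": [[10, -2.6, 1.5], [22, -2.6, 1.5], [35, -2.6, 1.5], [48, -2.6, 1.5], [57, -2.6, 1.5]], "spin": [0, 0, 0, 0, 0]}}

```text
time: 20.32
tool_pos: [642.3, -35.6, 278.6]
tcp_rot: [102.4, 89.9, -168.3]
ft_force: [0.0, 0.3, 1.7]
opening: 51.5
```

Call:
{"op": "jog_arm", "data": {"fingers": [-0.2, -0.6, -1, -1, -1], "linear": [[0, 0, 0], [0, 0, 0], [0, 0, 0], [0, 0, 0], [0, 0, 0]], "spin": [0, 0, 0, 0, 0]}}

```text
time: 20.95
tool_pos: [642.3, -35.5, 280.8]
tcp_rot: [174.9, 90.0, -95.8]
ft_force: [-5.0, 0.6, 4.5]
opening: 9.1
```

Call:
{"op": "jog_arm", "data": {"fingers": [-1, -1, -1, -1, -1], "linear": [[0, 0, 0], [0, 2, 0], [0, 4, 0], [0, 7, 0], [0, 10, 0]], "spin": [0, 0, 0, 0, 0]}}

```text
time: 21.58
tool_pos: [633.8, -35.4, 280.8]
tcp_rot: [-89.1, 89.6, 0.2]
ft_force: [9.5, -1.0, -0.3]
opening: 8.7
```

Call:
{"op": "jog_arm", "data": {"fingers": [-1, -1, -1, -1, -1], "linear": [[0, 7, 0], [0, 14, 0], [0, 21, 0], [0, 30, 0], [0, 30, 0]], "spin": [0, 0, 0, 0, 0]}}

```text
time: 22.2
tool_pos: [603.2, -35.1, 280.8]
tcp_rot: [-87.7, 89.7, 1.7]
ft_force: [4.5, -0.8, 0.9]
opening: 8.6
```

```bash
python3 - <<'E'
from h import *
plan((599.2,-35.3,280),179)
s=readout.observe(); im=imaging.read_camera('wrist'); cv2.imwrite('pics/w10.png',cv2.cvtColor(im,cv2.COLOR_RGB2BGR)); w=cam('wrist',s)
print(proj(w,(586,20,98)),proj(w,(582.4,49,98)))
h=im.astype(int); r,g,b=h[...,0],h[...,1],h[...,2]
gm=(g>r+20)&(g>b+15); gm[:,:180]=0; gm[:,380:]=0; y,x=np.nonzero(gm)
if len(x): print('green',len(x),x.min(),x.max(),y.min(),y.max(),x.mean(),y.mean())
o=(r>b+45)&(r>g+25)
for row in range(110,340,20):
    q=np.nonzero(o[row,:400])[0]; print(row,(q.min(),q.max(),len(q)) if len(q) else None)
E
```

```text
t 22.2 tcp [603.2 -35.1 280.8] yaw 179.3 F [ 4.5 -0.8  0.9] open 8.6 q6 -16.0
shift [ 0.8  4.  -0.3] spin 0.006
[283.76446855 322.89758995] [288.36022999 358.83081699]
110 None
130 (np.int64(390), np.int64(399), 10)
150 (np.int64(151), np.int64(286), 136)
170 (np.int64(153), np.int64(286), 134)
190 (np.int64(155), np.int64(285), 131)
210 (np.int64(158), np.int64(284), 109)
230 (np.int64(160), np.int64(284), 104)
250 (np.int64(161), np.int64(220), 60)
270 (np.int64(163), np.int64(212), 50)
290 (np.int64(186), np.int64(199), 14)
310 None
330 None
```

Call:
{"op": "jog_arm", "data": {"fingers": [-1, -1, -1, -1, -1], "linear": [[0, 1, 0], [0, 2, 0], [0, 3, 0], [0, 4, 0], [0, 4, 0]], "spin": [0, 0, 0, 0, 0]}}

```text
time: 22.88
tool_pos: [599.7, -35.0, 280.8]
tcp_rot: [-88.3, 89.7, 1.0]
ft_force: [6.8, -0.4, -0.1]
opening: 9.0
```

Call:
{"op": "jog_arm", "data": {"fingers": [-0.7, -0.4, 0, 0.2, 0.2], "linear": [[0, 0, 0], [0, 0, 0], [0, 0, 0], [0, 0, 0], [0, 0, 0]], "spin": [0, 0, 0, 0, 0]}}

```text
time: 23.5
tool_pos: [598.5, -35.0, 279.9]
tcp_rot: [122.9, 90.0, -147.7]
ft_force: [0.2, -0.8, 0.5]
opening: 51.2
```

Call:
{"op": "jog_arm", "data": {"fingers": [0.2, 0.2, 0.2, 0.2, 0.2], "linear": [[-15, 0, 0], [-30, 0, 0], [-45, 0, 0], [-60, 0, -30], [-60, 0, -60]], "spin": [0, 0, 0, 0, 0]}}

```text
time: 24.12
tool_pos: [598.1, -95.5, 343.0]
tcp_rot: [-91.2, 89.8, -1.9]
ft_force: [0.5, 0.1, -0.3]
opening: 51.2
```

```bash
python3 - <<'E'
from h import *
plan((599.2,-250,340),179)
s=readout.observe(); im=imaging.read_camera('wrist').astype(int); w=cam('wrist',s)
r,g,b=im[...,0],im[...,1],im[...,2]
p1,p2=proj(w,(581.5,20,98)),proj(w,(582.4,49,98)); print(p1,p2)
gm=(g>r+20)&(g>b+15); gm[:,:int(p2[0])-40]=0; gm[:,int(p2[0])+40:]=0; y,x=np.nonzero(gm)
if len(x): print('green',len(x),x.min(),x.max(),y.min(),y.max(), atz(w,x.mean(),y.mean(),98))
o=(r>b+45)&(r>g+25)
for row in range(120,340,20):
    q=np.nonzero(o[row,:380])[0]
    if len(q): print(row,q.min(),q.max(),atz(w,q.max()+.5,row,98).round(1))
E
```

```text
t 24.12 tcp [598.1 -95.5 343. ] yaw 179.4 F [ 0.5  0.1 -0.3] open 51.2 q6 -11.0
shift [   3.    -2.8 -154.5] spin 0.006
[274.86412302 328.1926156 ] [273.51931871 353.78258047]
green 63 271 275 335 348 [583.14031813  35.07217255  98.        ]
200 339 348 [ 526.8 -100.    98. ]
220 185 274 [583.  -84.1  98. ]
240 186 273 [583.6 -66.8  98. ]
260 205 273 [583.4 -48.7  98. ]
280 204 272 [584.1 -29.8  98. ]
300 31 272 [583.9  -9.8  98. ]
320 40 271 [584.6  11.1  98. ]
```

Call:
{"op": "jog_arm", "data": {"fingers": [0.2, 0.2, 0.2, 0.2, 0.2], "linear": [[-10, 0, -40], [-20, 0, -80], [-30, 0, -120], [-30, 0, -160], [-30, 0, -160]], "spin": [0, 0, 0, 0, 0]}}

```text
time: 24.8
tool_pos: [595.5, -257.3, 370.5]
tcp_rot: [-169.0, 90.0, -79.9]
ft_force: [-0.1, 0.4, -0.6]
opening: 51.4
```

```bash
python3 - <<'E'
from h import *
im=imaging.read_camera('top').astype(int); c=cam('top')
cv2.imwrite('pics/t11.png',im[...,::-1].astype(np.uint8))
r,g,b=im[...,0],im[...,1],im[...,2]
gm=(g>r+25)&(g>b+20); gm[:165]=0; gm[190:]=0; gm[:,:215]=0; gm[:,250:]=0
y,x=np.nonzero(gm)
if len(x): wt=(g-r)[gm]; u,v=np.average(x,weights=wt),np.average(y,weights=wt); print('mark',len(x),atz(c,u,v,98))
for col in (250,255,260,285,292): 
    p=(r-b)[160:195,col]; k=np.interp(-p.max()/2,-p[p.argmax():],np.arange(p.argmax(),len(p))+160); print(col,p.max(),atz(c,col,k,98))
a=cv2.imread('pics/scene0.png').astype(int); s=imaging.read_camera('scene')[...,::-1].astype(int)
def box(b,cond):
    y,x=np.nonzero(cond(b)[190:300,80:170]); return x.min()+80,x.max()+80,y.min()+190,y.max()+190,len(x)
red=lambda b:(b[...,2]>2.2*b[...,1])&(b[...,2]>2*b[...,0])&(b[...,2]>60)
teal=lambda b:(b[...,1]>2*b[...,2])&(b[...,1]>40)
for f in (red,teal): print(box(a,f),box(s,f))
print(readout.observe()['ft_force'])
E
```

```text
mark 35 [582.33693282  48.34615384  98.        ]
250 32 [543.91609371  13.32116916  98.        ]
255 34 [543.68359992   2.65914123  98.        ]
260 36 [543.45141     -7.98895153  98.        ]
285 37 [542.29499763 -61.02134073  98.        ]
292 37 [541.97255075 -75.80856404  98.        ]
(np.int64(104), np.int64(115), np.int64(216), np.int64(238), 73) (np.int64(103), np.int64(116), np.int64(216), np.int64(239), 203)
(np.int64(143), np.int64(155), np.int64(237), np.int64(283), 201) (np.int64(143), np.int64(155), np.int64(237), np.int64(284), 221)
[0.05634957 0.07117886 0.6113251 ]
```

```bash
python3 - <<'E'
from h import *
c=cam('top'); im=cv2.imread('pics/t11.png').astype(int)
for col in (235,255,285): print(col,[tuple(im[v,col,::-1]) for v in range(140,196,4)] if col!=255 else [tuple(int(q) for q in im[v,col,::-1]) for v in range(120,196,2)])
d=im[...,2]-im[...,0]
for col in (250,255,260,285,292):
    p=d[:,col]; k=np.nonzero(p[120:190]>45)[0]; print(col,k.min()+120 if len(k) else 0,k.max()+120 if len(k) else 0)
E
```

```text
235 [(np.int64(237), np.int64(238), np.int64(240)), (np.int64(237), np.int64(237), np.int64(240)), (np.int64(238), np.int64(238), np.int64(240)), (np.int64(236), np.int64(238), np.int64(240)), (np.int64(237), np.int64(238), np.int64(240)), (np.int64(236), np.int64(237), np.int64(240)), (np.int64(237), np.int64(238), np.int64(240)), (np.int64(236), np.int64(237), np.int64(240)), (np.int64(237), np.int64(238), np.int64(240)), (np.int64(145), np.int64(211), np.int64(160)), (np.int64(237), np.int64(238), np.int64(240)), (np.int64(237), np.int64(238), np.int64(240)), (np.int64(236), np.int64(237), np.int64(240)), (np.int64(237), np.int64(237), np.int64(240))]
255 [(114, 118, 81), (116, 118, 83), (116, 116, 79), (116, 119, 83), (115, 114, 80), (110, 113, 78), (110, 114, 78), (109, 110, 76), (105, 108, 71), (103, 106, 72), (104, 105, 72), (97, 100, 67), (99, 100, 68), (100, 101, 68), (98, 98, 69), (97, 101, 67), (96, 99, 66), (94, 95, 64), (94, 97, 63), (97, 98, 65), (97, 96, 66), (93, 96, 64), (96, 100, 67), (95, 97, 66), (96, 97, 66), (97, 97, 65), (94, 96, 65), (97, 100, 67), (92, 91, 62), (96, 98, 67), (96, 100, 65), (99, 101, 67), (102, 104, 71), (101, 100, 67), (99, 100, 68), (103, 106, 71), (100, 103, 69), (104, 105, 73)]
285 [(np.int64(118), np.int64(122), np.int64(86)), (np.int64(116), np.int64(119), np.int64(81)), (np.int64(122), np.int64(123), np.int64(88)), (np.int64(118), np.int64(119), np.int64(83)), (np.int64(119), np.int64(120), np.int64(81)), (np.int64(118), np.int64(117), np.int64(82)), (np.int64(114), np.int64(115), np.int64(80)), (np.int64(117), np.int64(119), np.int64(82)), (np.int64(117), np.int64(118), np.int64(83)), (np.int64(118), np.int64(120), np.int64(83)), (np.int64(120), np.int64(121), np.int64(85)), (np.int64(118), np.int64(119), np.int64(84)), (np.int64(117), np.int64(120), np.int64(84)), (np.int64(119), np.int64(122), np.int64(83))]
250 0 0
255 0 0
260 0 0
285 0 0
292 0 0
```

Call:
{"op": "jog_arm", "data": {"fingers": [0.2, 0.2, 0.2, 0.2, 0.2], "linear": [[-20, 35, -40], [-40, 70, -80], [-50, 110, -120], [-50, 145, -165], [-50, 145, -165]], "spin": [0, 0, 0, 0, 0]}}

```text
time: 25.52
tool_pos: [447.0, -419.6, 421.0]
tcp_rot: [-136.4, 89.9, -47.3]
ft_force: [1.0, -0.2, -0.8]
opening: 51.2
```

```bash
python3 - <<'E'
from h import *
im=imaging.read_camera('top').astype(int); c=cam('top')
cv2.imwrite('pics/t12.png',im[...,::-1].astype(np.uint8))
r,g,b=im[...,0],im[...,1],im[...,2]
for col in (250,255,260,285,292): 
    p=(r-b)[130:195,col]; k=np.interp(-p.max()/2,-p[p.argmax():],np.arange(p.argmax(),len(p))+130); print(col,p.max(),atz(c,col,k,98).round(1))
a=cv2.imread('pics/top0.png').astype(int)[...,::-1]
d=(abs(a-im).sum(2)>120).astype(np.uint8); n,l,st,ce=cv2.connectedComponentsWithStats(d); print([tuple(int(q) for q in z) for z in st[1:] if z[4]>12])
E
```

```text
250 130 [583.8  12.6  98. ]
255 130 [583.7   1.9  98. ]
260 130 [583.6  -8.8  98. ]
285 133 [583.2 -62.   98. ]
292 134 [583.2 -76.9  98. ]
[(435, 64, 73, 119, 1421), (475, 89, 37, 108, 1827), (246, 124, 52, 20, 744), (260, 141, 28, 12, 233), (247, 156, 52, 21, 974), (351, 204, 161, 180, 20684), (494, 208, 18, 17, 132), (41, 326, 87, 58, 2694)]
```

```bash
python3 -c "
from station import manip,readout
print(manip.sign_off(), readout.observe()['time'])"
```

```text
the job is handed in; nothing more can be done
the job is handed in; nothing more can be done
```

The job is handed in at about 25.6 s of the 72 s allowed. The latch was pushed in, the rod is back in its holder, and the shutter edge is about 2 mm short of the marker, inside the 5 mm allowed.

- **Latch:** I tilted the rod to about 28.5° by pivoting it in the jaws against the holder's mouth. The wrist camera showed the hole about 7 mm left of the channel's middle, so I went straight there and checked by touch instead of feeling along the whole channel. The plunger slid at about 6 N until the force rose to about 30 N at the stop. The release value cannot be read; that it went fully in rests on the force, the travel and the shutter then sliding free.
- **Rod:** I stood it upright against the hole wall and lowered it home. Its handle top reads (422, -268) mm at a height of 130 mm, within 2 mm of the start, and its outline in the scene picture matches the first one.
- **Shutter:** it moved at about 9 N. The top camera puts its front edge 2 mm short of the marker's centre and the wrist camera about 1.5 mm short.
- **Bystanders and arm:** a comparison of the first and last top pictures showed changes at the shutter, and other large patches at the right and lower left. I took those for the arm and its shadow without looking at the picture, having used all 12 views. The patches at the upper right lie over the bystander there (a jar, I think), so it was not separately confirmed as unmoved. The arm ended clear, touching nothing.

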